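# Take the bit off the air scraper and put its blade under the guard

### The arm

A 7-joint arm with a two-finger parallel gripper is mounted at the origin on the work surface. World frame = base frame: x ahead of the robot, y to its left, z up, the work surface at z = 0. Lengths are in m, angles in rad, forces in N, time in s.
With the tool pointing down it reaches from about 0.4 to 0.875 m from the base axis. Payload 19.3 kg.
Tool frame: the origin (TCP) lies on the centre line of the jaws, within the pads' length; the fingertips stand 14 mm ahead of it and the grasp point (between the pads) lies 5 mm behind it (bot.tip_extent is the distance from the TCP to the fingertips, in m); z points along the fingers, y is the line along which they close (so a half turn about z gives the same grasp; the last joint's range is limited). The gripper opens to 85 mm and grips with 20 to 120 N. Pads are 22 mm wide; open, the fingers measure 114 mm over their backs; the gripper's body (76 mm by 85 mm) begins 54 mm behind the grasp point. The pads swing forward as they close: fully open they stand 13 mm farther back than shut.
Start: joints at [-1.297, 0.521, -0.036, 1.599, 0.021, 1.021, -0.113], TCP at [0.211, 0.588, 0.245] pointing down, gripper open.
Joint ranges: [-2.91, 2.91], [-0.3, 2.13], [-1.5, 1.42], [0.17, 2.43], [-1.26, 4.41], [0.16, 1.93], [-2.52, 2.52]. Speed limits (rad/s): [1.89, 1.89, 2.39, 2.39, 3.01, 3.01, 3.01].

### API

Orientations are given as [roll, pitch, yaw] about the fixed x, y, z axes, in that order (R = Rz(yaw) Ry(pitch) Rx(roll)).
In Python, from workcell import monitor, grab_frame, camera_model, bot gives the robot as it stands.
- The arm moves only by the tool move_arm, never from a script. Its argument "moves" is a list of rows, each a list of 4 numbers: the shift along the world's x, y, z in mm, then the turn about the world's z in rad. A call has 1 to 12 rows; each row is the pose to reach, as a shift and turn from the pose commanded when the call began; what a row does not reach only later rows make up. A row lasts 1/8 s, in which the tool goes at most 62.5 mm and 10.7 degrees, less where a joint would pass 70% of its speed; a pose out of reach is approached as far as the arm can. A call with a gripper value outside its range is refused whole. "gripper" is the opening, from 0 (shut) to 1 (fully open), set as the call begins (left out, the last holds). The fingers move at their own pace and stop on an object; "newtons" is the grip in N (left out, the last holds). Time passes only in rows, so rows that repeat a pose let the fingers close. It gives the time, the measured TCP pose, the force, the opening and the grip force at its end, in the units of the state.
- monitor.observe(): the state, without advancing time (a new reading comes with each control period).
- grab_frame(name): name is "scene" or "top" or "wrist"; returns the picture (420x560x3 uint8, blue, green, red); there is no depth.
- camera_model(name): a dict with "vfov" (degrees; the focal length in pixels is half the picture's height over the tangent of half this angle, whatever the lens; pixels are square), "cx", "cy" (the principal point, pixels), "R" (3x3) and "t" (3): a world point X has camera coordinates R X + t; the wrist camera has in their place "T_tool_cam" (4x4, takes a point from camera to tool coordinates, whose origin is the TCP and whose axes are the flange's). Camera axes: x right, y down, z forward; pixel columns grow to the right and rows downward; lengths in m; the calibration is good to about 2 mm. A picture is of the moment at which its call begins: read the wrist's pose just before it. camera_model takes no time and is no camera call.
- bot.job_done(): hands the job in; it is judged then, once.
The state is a dict: "clock": time; "qpos": joint angles; "qd": joint speeds; "joint_efforts": joint torques, N m; "position": TCP position; "tool_rot": TCP orientation; "force": force on the tool from outside, world axes, zero at the start; "moment": the same for the moment, N m; "grip_width": finger opening in m; "finger_force": force on a finger pad.
Only numpy, scipy, OpenCV 4.12 (cv2) and the standard library are available. Lean on these libraries where they do the work, as an engineer would, in place of code of your own. Each camera call takes 0.05 s, during which the arm holds its last target. There are 200 camera calls.

### The job

Pull back the sprung collar of the clamped air scraper so that the bit is released, then draw the scraper bit out of the socket. Slide its blade level into the slot under the aluminium bar of the wooden blade guard, up to the back stop, with the blade lying flat, the stem straight on its rest and the collar sprung forward again. Let go of it there, and leave everything else where it is.

Things in the scene. Friction and masses are not known exactly. Their poses are not given: they have to be found in the camera images.
- scraper: Air scraper (short pistol-shaped tool, 52 mm aluminium barrel) clamped on its side on wooden saddles; fixed. Origin on the table below the socket's mouth; z up; x is level, the way the bit comes out of the socket, away from barrel and collar. The socket's axis is parallel to x, 85 mm above the table.
- socket_mouth (a point): Centre of the socket's mouth, 85 mm above the table. The bit sticks out from here along the scraper's x; the bore runs 70 mm back from here. Once the collar frees the bit, a damped ejector spring pushes it about 28 mm out within 0.5 s; it then lies loose in the bore, drooping about 4 degrees, with 42 mm still inside, and can be drawn out with the collar forward again.
- collar_grip (a point): Point on the socket axis in the middle of the collar, moving with it (21 mm behind the mouth at rest). The collar is a grooved steel ring round the nose: sleeve 48 mm diameter, 36 mm long, with a rim 58 mm across, 6 mm thick at its rear (barrel) end, 18 mm behind this point. Free space all round. Pinch the sleeve from above and draw it along the scraper's -x.
- collar (a joint): Collar position in m: 0 = forward, 0.014 = fully back (towards the barrel). Spring 8 N at 0, 15 N fully back, plus about 2 N friction; it returns when let go. Pulled back more than about 11 mm it frees the bit (keep it back for 0.5 s or more while the bit is pushed out). With the collar forward the seated bit is locked.
- bit: Steel scraper bit, 195 mm long, 0.3 kg: stem 16 x 16 mm, 130 mm long, then a flat blade 65 long, 50 wide, 5 mm thick on the same axis. Origin on the axis, 100 mm from the tail, 95 mm from the blade's edge, the middle of the 60 mm of stem exposed at the start: grip the stem across here. Blade begins 30 mm ahead. x along the axis to the edge, z square to the flat, up at the start.
- blade_edge (a point): middle of the blade's front edge, 95 mm along the bit's x from its origin
- guard: Blade guard: wooden block fixed to the table, aluminium bar across it. Origin on the table below the slot's mouth; z up; x level, the way the blade goes in. Slot: floor 45 mm above the table, 18 mm high, 62 mm wide, from x = 0 to a wooden back stop at x = 60 mm (73 mm tall, highest part); its roof is the bar (x 8 to 38 mm, 63 to 71 mm above the table).
- slot_mouth (a point): Middle of the slot's mouth on its floor, 45 mm above the table. Behind it a narrow rest rib for the stem (guard x -115 to -75 mm, 14 mm wide, so that fingers gripping the stem pass beside it, top 39.5 mm above the table) keeps the bit level, blade flat on the slot floor, its axis 47.5 mm above the table. The base board round it is 12 mm high.
- tape: tape measure, 70 x 62 x 36 mm, lying flat; loose, leave where it is
- carton: cardboard carton, 100 x 65 x 45 mm; loose, leave where it is
- offcut: wooden offcut, 160 x 45 x 30 mm, lying; loose, leave where it is
- tin: paint tin, 86 mm diameter, 110 mm tall; loose, leave where it is
- mallet: carpenter's hammer, lying; loose, leave where it is
- driver: screwdriver, lying; loose, leave where it is
- glue: bottle, 60 mm diameter, 170 mm tall; loose, leave where it is
There are look-alikes about, which are no part of the job. Several things look just like the guard: the one meant starts farthest to the robot's left.

How it is judged:
By the outcome, as a careful person would: the job done as asked, in the order asked, and still so for the second after the job is handed in, with the robot touching nothing.
It also fails if it takes over 58 s, if anything falls off the work surface, if the arm or the gripper's body presses on something with over 40 N, if the wrist force passes 120 N, or if a joint passes its speed limit or range.

## Working session

There is one attempt and no reset: what is moved stays moved. The work goes in short steps, Python scripts to look and compute and a tool call to move; the robot and the scene stay as the last step left them, time stands still between calls to the robot, and variables do not carry over. Pictures are saved under pics/ and viewed, at most 10 in all, crops included, and the job is handed in when it is done.

Besides the shell and the picture viewer there is one more tool, called after ">>>" as name(argument=value, ...), one argument or row to a line, values as JSON. move_arm: Moves the arm, as the interface text tells. Its arguments: {"type":"object","properties":{"moves":{"type":"array","items":{"type":"array","items":{"type":"number"}}},"gripper":{"type":"number"},"newtons":{"type":"number"}},"required":["moves"]}

```bash
mkdir -p pics
cat > h.py <<'E'
import numpy as np, cv2
from workcell import monitor, grab_frame, camera_model, bot
from scipy.spatial.transform import Rotation as Ro
def cam(name, st=None):
    m=camera_model(name); f=210/np.tan(np.radians(m["vfov"])/2)
    if "R" in m: R=np.array(m["R"]);t=np.array(m["t"])
    else:
        T=np.array(m["T_tool_cam"]); tr=np.array(st["tool_rot"])
        Rt=Ro.from_euler('xyz',tr).as_matrix() if tr.size==3 else (tr.reshape(3,3) if tr.size==9 else None)
        Rwc=Rt@T[:3,:3]; c=Rt@T[:3,3]+np.array(st["position"]); R=Rwc.T; t=-R@c
    return dict(f=f,cx=m["cx"],cy=m["cy"],R=R,t=t)
def ray(c,u,v):
    d=c["R"].T@np.array([(u-c["cx"])/c["f"],(v-c["cy"])/c["f"],1]); return -c["R"].T@c["t"], d/np.linalg.norm(d)
def onz(c,u,v,z):
    o,d=ray(c,u,v); return o+d*(z-o[2])/d[2]
def tri(c1,p1,c2,p2):
    o1,d1=ray(c1,*p1);o2,d2=ray(c2,*p2)
    s=np.linalg.lstsq(np.c_[d1,-d2],o2-o1,rcond=None)[0]
    a,b=o1+s[0]*d1,o2+s[1]*d2; return (a+b)/2,np.linalg.norm(a-b)
def proj(c,X):
    q=c["R"]@np.array(X)+c["t"]; return c["cx"]+c["f"]*q[0]/q[2],c["cy"]+c["f"]*q[1]/q[2]
E
python3 - <<'E'
from h import *
st=monitor.observe(); print(st)
for n in("scene","top","wrist"):
    im=grab_frame(n); cv2.imwrite(f"pics/{n}0.png",im)
    print(n,camera_model(n))
a=cv2.imread("pics/scene0.png");
for n in("scene","top"):
    cv2.imwrite(f"pics/{n}0b.png",cv2.resize(cv2.imread(f"pics/{n}0.png"),(800,600),interpolation=cv2.INTER_CUBIC))
E
```

```text
{'clock': 0.0, 'qpos': array([-1.29723204,  0.52205366, -0.03634522,  1.59999809,  0.02123962,
        1.02107808, -0.11278801]), 'qd': array([ 0.00081859,  0.00055684,  0.00066278, -0.00161963,  0.00120908,
       -0.00130274, -0.00046412]), 'joint_efforts': array([ 4.25470616e-04, -9.27119350e+01,  1.97965711e+00, -3.69921362e+01,
        1.77521200e-02,  8.31262587e-03, -1.29710608e-05]), 'position': array([0.21057319, 0.58812454, 0.24470437]), 'tool_rot': array([-3.14044650e+00,  1.05984537e-04,  2.79786643e+00]), 'force': array([-0.23942344,  0.02165657, -0.23607888]), 'moment': array([ 0.00634472, -0.00368515,  0.00714139]), 'finger_force': 0.0, 'grip_width': 0.08554950129596997}
scene {'vfov': 48.2030741169331, 'cx': 279.56826588344614, 'cy': 212.69031932503833, 'R': array([[ 0.41207319,  0.91088017, -0.02220374],
       [ 0.52880328, -0.25892822, -0.80828415],
       [-0.74199918,  0.32133082, -0.5883738 ]]), 't': array([-0.17110496, -0.23031072,  2.01224049])}
top {'vfov': 57.82703008055661, 'cx': 277.4970694325739, 'cy': 202.32916291443743, 'R': array([[ 0.01078608, -0.99993051, -0.00475692],
       [-0.9818306 , -0.00968928, -0.18951199],
       [ 0.18945273,  0.00671458, -0.98186688]]), 't': array([-0.04759356,  0.53605296,  1.10443898])}
wrist {'vfov': 67.47615642801577, 'cx': 280.0306264350182, 'cy': 208.039515875544, 'T_tool_cam': array([[ 1.20595941e-03, -9.47565605e-01, -3.19559024e-01,
         8.28416067e-02],
       [ 9.99998762e-01,  1.46562771e-03, -5.72102407e-04,
         2.36537001e-04],
       [ 1.01045912e-03, -3.19557939e-01,  9.47566200e-01,
        -1.28734162e-01],
       [ 0.00000000e+00,  0.00000000e+00,  0.00000000e+00,
         1.00000000e+00]])}
```

View pics/scene0b.png

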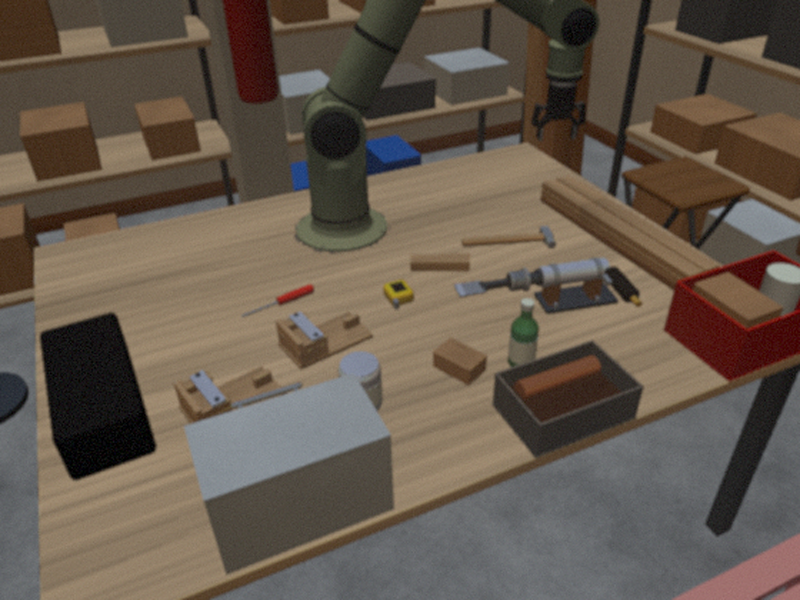

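View pics/top0b.png

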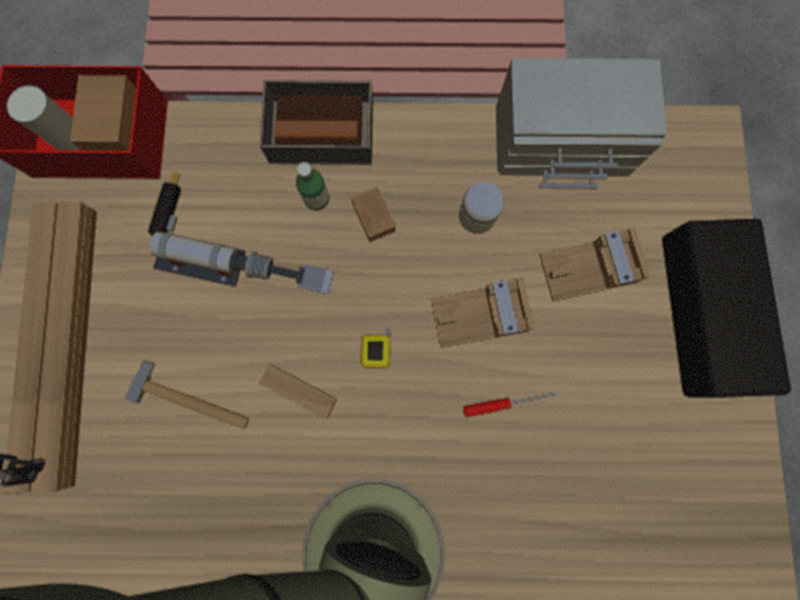

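The top view shows the scraper at left (collar about 258,265 and blade edge about 332,283 at 800 px scale). The meant guard is the left one of two (bar about 505,307, rib about 450,318). Next: rough triangulation.

Run:
```python
from h import *
S,T=cam("scene"),cam("top"); k=.7
for n,s,t in [("collar",(518,280),(258,265)),("bladeEdge",(458,290),(332,283)),("blade/stem",(485,286),(300,276)),("barrelrear",(606,268),(155,245)),("bar farend R",(323,341),(511,330)),("bar other",(294,318),(498,284)),("rib",(350,320),(447,322)),("bottle",(528,305),(304,170)),("tin",(360,362),(484,196))]:
    p,e=tri(S,np.array(s)*k,T,np.array(t)*k); print(n,p.round(3),round(e,4), "topz:",onz(T,*(np.array(t)*k),p[2]).round(3))
```

```text
collar [0.577 0.244 0.086] 0.0045 topz: [0.578 0.247 0.086]
bladeEdge [0.543 0.094 0.08 ] 0.005 topz: [0.542 0.092 0.08 ]
blade/stem [0.557 0.161 0.08 ] 0.0034 topz: [0.557 0.159 0.08 ]
barrelrear [0.621 0.469 0.08 ] 0.0005 topz: [0.621 0.468 0.08 ]
bar farend R [ 0.47 -0.26  0.  ] 0.0695 topz: [ 0.457 -0.293  0.   ]
bar other [ 0.53  -0.273  0.111] 0.0528 topz: [ 0.537 -0.247  0.111]
rib [ 0.47  -0.153  0.024] 0.0021 topz: [ 0.471 -0.152  0.024]
bottle [0.757 0.145 0.161] 0.0007 topz: [0.757 0.145 0.161]
tin [ 0.722 -0.222  0.115] 0.0003 topz: [ 0.722 -0.222  0.115]
```

>>> move_arm(
  moves=[
    [45,-45,15,-0.15],
    [90,-95,30,-0.32],
    [135,-145,40,-0.5],
    [180,-195,40,-0.68],
    [225,-245,40,-0.86],
    [265,-295,40,-1.04],
    [310,-345,40,-1.2],
    [354,-398,40,-1.36],
    [354,-398,40,-1.43],
    [354,-398,40,-1.43],
    [354,-398,40,-1.43],
  ],
)

```text
clock: 1.52
position: [0.5643, 0.191, 0.285]
tool_rot: [-3.141, 0.0, 1.369]
force: [-0.2, 0.7, 0.6]
grip_width: 0.0855
finger_force: 0.0
```

Run:
```python
from h import *
st=monitor.observe(); print(st["clock"],st["position"],st["tool_rot"],st["qpos"]); np.save("w1.npy",np.r_[st["position"],st["tool_rot"]])
im=grab_frame("wrist"); cv2.imwrite("pics/w1.png",im); cv2.imwrite("pics/w1b.png",cv2.resize(im,(800,600),interpolation=cv2.INTER_CUBIC))
```

```text
1.525 [0.56426492 0.1909935  0.28499852] [-3.14085766e+00  1.51096222e-05  1.36888786e+00] [-0.70989207  0.46379003  0.4097569   1.65008868 -0.20489579  1.07097
 -0.44189504]
```

View pics/w1b.png

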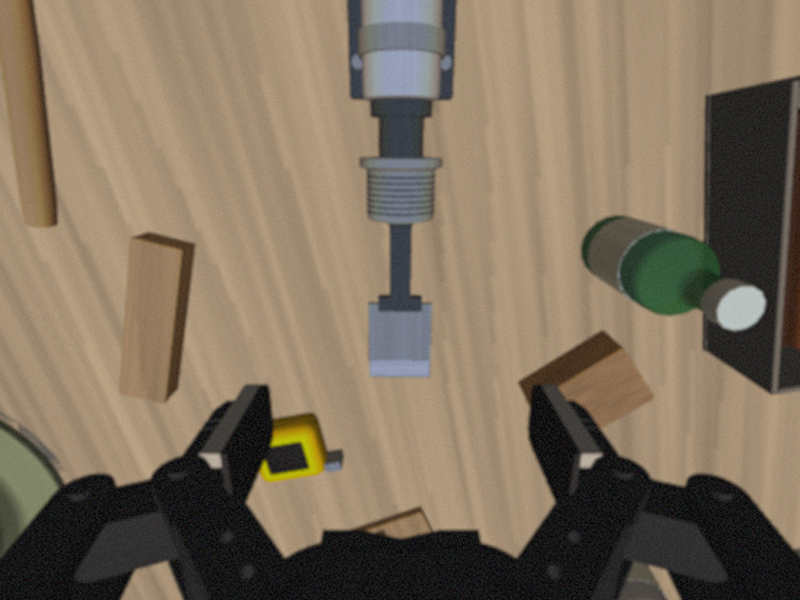

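The wrist view shows collar rim at row 162, sleeve front at row 219, stem 222–300, blade edge row 377, all near column 400 (800 px scale). I measure it precisely while moving to see the guard.

```bash
cat >> h.py <<'E'
def wcam(f):
    a=np.load(f); return cam("wrist",dict(position=a[:3],tool_rot=a[3:]))
E
python3 - <<'E'
from h import *
W=wcam("w1.npy"); im=cv2.imread("pics/w1.png"); hsv=cv2.cvtColor(cv2.GaussianBlur(im,(3,3),0),cv2.COLOR_BGR2HSV)
warm=(im[:,:,2].astype(int)-im[:,:,0])<20
P=[]
for r in range(100,270,6):
    c=np.where(warm[r,200:360])[0]+200
    # run containing 280
    l=280
    while warm[r,l-1]: l-=1
    q=280
    while warm[r,q+1]: q+=1
    X=onz(W,(l+q)/2,r,.085); A=onz(W,l,r,.085);B=onz(W,q+1,r,.085); print(r,l,q,X.round(4),round(np.linalg.norm(A-B)*1e3,1))
E
```

```text
100 266 295 [0.5808 0.2734 0.085 ] 29.7
106 266 295 [0.5797 0.2679 0.085 ] 29.8
112 253 308 [0.5786 0.2623 0.085 ] 56.0
118 257 304 [0.5774 0.2567 0.085 ] 48.3
124 257 302 [0.5753 0.2511 0.085 ] 46.6
130 257 302 [0.5741 0.2453 0.085 ] 46.8
136 258 302 [0.5734 0.2394 0.085 ] 46.1
142 258 302 [0.5722 0.2334 0.085 ] 46.4
148 258 302 [0.571  0.2274 0.085 ] 46.7
154 263 296 [0.5692 0.2214 0.085 ] 35.5
160 273 287 [0.5685 0.2152 0.085 ] 15.7
166 273 286 [0.5667 0.2091 0.085 ] 14.8
172 273 287 [0.5659 0.2026 0.085 ] 15.9
178 273 286 [0.5641 0.1964 0.085 ] 15.0
184 273 286 [0.5628 0.1899 0.085 ] 15.1
190 273 286 [0.5614 0.1833 0.085 ] 15.2
196 273 286 [0.5601 0.1767 0.085 ] 15.3
202 273 286 [0.5587 0.17   0.085 ] 15.4
208 265 294 [0.5573 0.1632 0.085 ] 33.1
214 258 301 [0.5559 0.1563 0.085 ] 48.9
220 258 301 [0.5545 0.1493 0.085 ] 49.2
226 258 301 [0.5531 0.1422 0.085 ] 49.5
232 258 301 [0.5516 0.1351 0.085 ] 49.9
238 258 301 [0.5501 0.1278 0.085 ] 50.2
244 258 301 [0.5486 0.1204 0.085 ] 50.5
250 258 300 [0.5465 0.1131 0.085 ] 49.7
256 258 300 [0.545  0.1055 0.085 ] 50.0
262 259 300 [0.544  0.0977 0.085 ] 49.2
268 280 280 [0.543  0.0898 0.085 ] 1.2
```

>>> move_arm(
  moves=[
    [-5,-55,0,0.04],
    [-15,-110,0,0.1],
    [-25,-165,0,0.16],
    [-35,-220,0,0.22],
    [-45,-275,0,0.3],
    [-50,-325,0,0.38],
    [-55,-375,0,0.45],
    [-55,-400,0,0.45],
    [-55,-400,0,0.45],
    [-55,-400,0,0.45],
  ],
)

```text
clock: 2.82
position: [0.51, -0.2081, 0.2852]
tool_rot: [3.142, -0.001, 1.82]
force: [0.2, -0.1, 0.2]
grip_width: 0.0853
finger_force: 0.0
```

Run:
```python
from h import *
st=monitor.observe(); print(st["clock"],st["position"],st["tool_rot"],st["qpos"]); np.save("g1.npy",np.r_[st["position"],st["tool_rot"]])
im=grab_frame("wrist"); cv2.imwrite("pics/g1.png",im); cv2.imwrite("pics/g1b.png",cv2.resize(im,(800,600),interpolation=cv2.INTER_CUBIC))
```

```text
2.825 [ 0.50997462 -0.20809764  0.28521423] [ 3.14150872e+00 -6.29235854e-04  1.81960059e+00] [-0.02683635  0.38505884  0.41389439  1.76672766 -0.17812744  1.02692808
  0.70151942]
```

View pics/g1b.png

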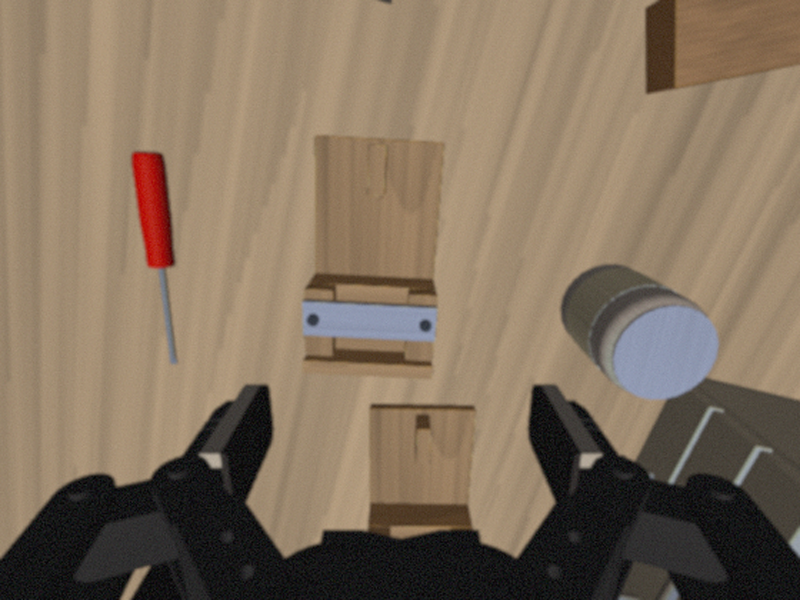

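The picture shows the guard: bar corners about (303,301),(437,306),(435,341),(302,335), rib around (378,170), base board rear corners (316,136),(443,142). I take a second wrist view for height.

>>> move_arm(
  moves=[
    [30,50,0,0],
    [45,80,0,0],
    [45,80,0,0],
    [45,80,0,0],
  ],
)

```text
clock: 3.38
position: [0.5544, -0.1293, 0.2853]
tool_rot: [-3.141, 0.0, 1.819]
force: [-0.7, -0.6, 0.3]
grip_width: 0.0851
finger_force: 0.0
```

Run:
```python
from h import *
st=monitor.observe(); print(st["clock"],st["position"],st["tool_rot"]); np.save("g2.npy",np.r_[st["position"],st["tool_rot"]])
im=grab_frame("wrist"); cv2.imwrite("pics/g2.png",im); cv2.imwrite("pics/g2b.png",cv2.resize(im,(800,600),interpolation=cv2.INTER_CUBIC))
R=[]
for n in("g1","g2"):
    im=cv2.imread(f"pics/{n}.png").astype(int); m=((im[:,:,0]-im[:,:,2])>5)&(im[:,:,0]>90); m=m.astype(np.uint8)
    m=cv2.morphologyEx(m,cv2.MORPH_CLOSE,np.ones((5,5)))
    for c in cv2.findContours(m,0,2)[0]:
        if cv2.contourArea(c)>300:
            r=cv2.minAreaRect(c); b=cv2.approxPolyDP(c,4,True)[:,0]; print(n,cv2.contourArea(c),r[0],r[1],r[2],b.tolist())
# scraper line
```

```text
3.375 [ 0.55443876 -0.12928316  0.28531052] [-3.14134026e+00  1.08825562e-04  1.81870061e+00]
g1 3662.0 (465.5, 246.5) (65.0, 73.0) 90.0 [[490, 218], [466, 214], [442, 225], [430, 243], [433, 267], [447, 277], [467, 279], [487, 270], [502, 242]]
g1 2067.5 (257.9819641113281, 224.6016387939453) (93.23645782470703, 23.58439064025879) 2.935673475265503 [[212, 211], [214, 234], [303, 237], [301, 215]]
g2 751.0 (416.7546691894531, 284.5435791015625) (54.45158386230469, 22.355226516723633) 44.09062194824219 [[391, 272], [429, 311], [429, 281], [410, 270]]
g2 1460.0 (209.01470947265625, 273.1911926269531) (88.9944076538086, 21.594579696655273) 2.726310968399048 [[165, 262], [166, 276], [170, 269], [186, 269], [191, 283], [253, 285], [251, 265]]
```

View pics/g2b.png

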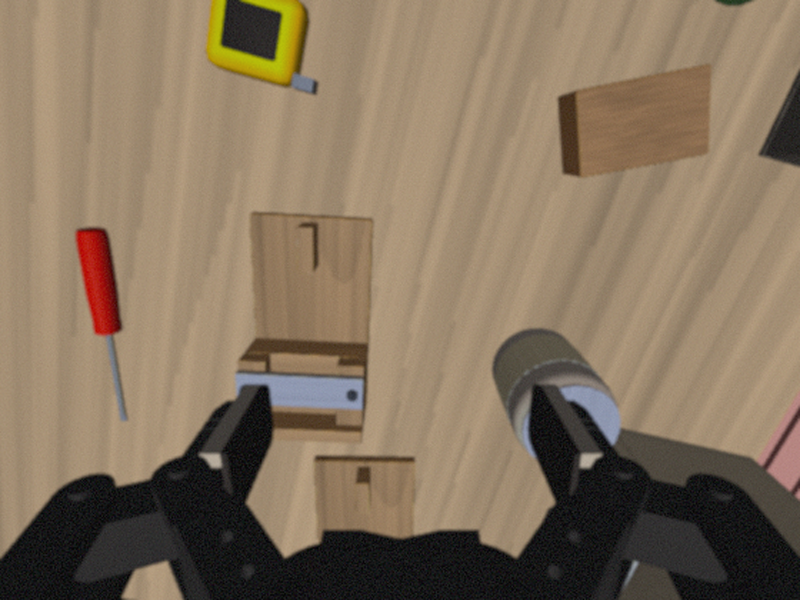

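Second view: bar rear corners (237,372),(366,379), base rear corners (251,212),(372,219), consistent with view one shifted. Now work out poses.

Run:
```python
from h import *
A,B=wcam("g1.npy"),wcam("g2.npy");T=cam("top");k=.7
for n,a,b in [("barL",(303,301),(237,372)),("barR",(437,306),(366,379)),("barR2",(435,341),(362,409)),("baseL",(316,136),(251,212)),("baseR",(443,142),(372,219))]:
    p,e=tri(A,np.array(a)*k,B,np.array(b)*k); print(n,p.round(4),round(e,4))
def edges(f,W,c0,c1,r0,r1,z):
    im=cv2.imread(f).astype(float); d=im[:,:,0]-im[:,:,2]; d=cv2.GaussianBlur(d,(3,3),0)
    tp=[];bt=[]
    for c in range(c0,c1):
        g=np.diff(d[r0:r1,c]); i=g.argmax(); j=g.argmin(); tp.append((c,r0+i+1)); bt.append((c,r0+j+1))
    out=[]
    for L in(tp,bt):
        P=np.array([onz(W,c,r,z) for c,r in L])[:,:2]
        vx,vy,x,y=cv2.fitLine(P.astype(np.float32),cv2.DIST_HUBER,0,.001,.001).ravel(); out.append((vx,vy,x,y)); print(f,"edge yaw-perp",np.arctan2(vy,vx),"pt",x,y)
    return out
e1=edges("pics/g1.png",A,228,290,200,245,.071)
e2=edges("pics/g2.png",B,196,240,250,292,.071)
for e in(e1,e2):
    t=np.arctan2(e[0][1],e[0][0]); t=t%np.pi; yaw=t-np.pi/2-0; x=np.array([np.cos(yaw),np.sin(yaw)]); x=x if x[1]<0 else -x
    print("guard yaw",np.arctan2(x[1],x[0]),"edges along x",[float(np.dot(x,q[2:])) for q in e])
# bar ends: left/right bounds rows
im=cv2.imread("pics/g1.png").astype(int); d=im[:,:,0]-im[:,:,2]
E=[]
for r in range(216,233,2):
    c=np.where(d[r,200:320]>5)[0]+200; a,b=onz(A,c[0],r,.071),onz(A,c[-1]+1,r,.071); E.append((a+b)/2); 
print("bar mid",np.mean(E,0),np.linalg.norm(a-b))
# scraper axis
W=wcam("w1.npy")
im=cv2.imread("pics/w1.png"); m=(im[:,:,2].astype(int)-im[:,:,0])<20
P=[]
for r in list(range(160,204))+list(range(214,260)):
    l=q=280
    while m[r,l-1]:l-=1
    while m[r,q+1]:q+=1
    P.append(onz(W,(l+q+1)/2,r,.085)[:2])
vx,vy,x,y=cv2.fitLine(np.array(P,np.float32),cv2.DIST_L2,0,.001,.001).ravel()
u=np.array([vx,vy])*(-np.sign(vy)); print("scraper yaw",np.arctan2(u[1],u[0]),"pt",x,y)
# edge row
rows=[r for r in range(240,280) if m[r,270:290].mean()>.5]; print("edge row",max(rows)+1)
ed=onz(W,280,max(rows)+1,.085)[:2]; c0=np.array([x,y]); ed=c0+u*np.dot(ed-c0,u)
print("edge",ed,"bit origin",ed-.095*u,"mouth",ed-.125*u,"collar",ed-.146*u, "u",u)
```

```text
barL [ 0.4418 -0.2656  0.0641] 0.0004
barR [ 0.551  -0.2426  0.066 ] 0.0032
barR2 [ 0.5552 -0.2698  0.0722] 0.0
baseL [ 0.4168 -0.1383  0.0033] 0.0005
baseR [ 0.5242 -0.1164  0.0077] 0.0007
pics/g1.png edge yaw-perp 0.192316 pt 0.49548912 -0.25142974
pics/g1.png edge yaw-perp 0.19210184 pt 0.49828318 -0.2828462
pics/g2.png edge yaw-perp 0.19970332 pt 0.50779134 -0.24853158
pics/g2.png edge yaw-perp 0.1945137 pt 0.50905967 -0.28079045
guard yaw -1.3784804 edges along x [0.34149855375289917, 0.37286990880966187]
guard yaw -1.371093 edges along x [0.34432703256607056, 0.37619638442993164]
bar mid [ 0.49816893 -0.26565489  0.071     ] 0.10873362649970679
scraper yaw -1.7775494 pt 0.5573976 0.16034049
edge row 264
edge [0.54377129 0.09537605] bit origin [0.5632732 0.1883528] mouth [0.56943169 0.21771388] collar [0.57374264 0.23826662] u [-0.20528322 -0.9787026 ]
```

>>> move_arm(
  moves=[
    [3,50,0,-0.1],
    [6,110,0,-0.2],
    [9,170,0,-0.3],
    [12,230,-10,-0.4],
    [15,290,-30,-0.455],
    [18,340,-60,-0.455],
    [19,368,-85,-0.455],
    [19,368,-85,-0.455],
    [19,368,-85,-0.455],
  ],
)

```text
clock: 4.55
position: [0.5742, 0.2369, 0.2009]
tool_rot: [3.141, 0.0, 1.361]
force: [0.4, -0.4, 1.1]
grip_width: 0.085
finger_force: 0.0
```

Run:
```python
from h import *
st=monitor.observe(); print(st["clock"],st["position"],st["tool_rot"]); np.save("w2.npy",np.r_[st["position"],st["tool_rot"]])
im=grab_frame("wrist"); cv2.imwrite("pics/w2.png",im)
V,W=wcam("w1.npy"),wcam("w2.npy")
m=(im[:,:,2].astype(int)-im[:,:,0])<20
for r in range(130,400,8):
    c0=int(proj(W,(.5737,.2383,.085))[0]); l=q=c0
    while l>1 and m[r,l-1]:l-=1
    while q<558 and m[r,q+1]:q+=1
    a,b=onz(W,l,r,.085),onz(W,q+1,r,.085);print(r,l,q,((a+b)/2).round(4),round(1e3*np.linalg.norm(a-b),1))
im1=cv2.imread("pics/w1.png")
# height: collar front, blade shoulder by rows
m1=(im1[:,:,2].astype(int)-im1[:,:,0])<20
wid=lambda m,r,c:(lambda s:s)(m[r,c-60:c+60].sum())
print([wid(m1,r,280) for r in range(106,116)],[wid(m1,r,280) for r in range(150,158)],[wid(m1,r,280) for r in range(204,216)])
```

```text
4.55 [0.57416685 0.23693623 0.20089349] [3.14088684e+00 2.92609745e-04 1.36120837e+00]
130 253 305 [0.5863 0.2979 0.085 ] 40.2
138 253 305 [0.585  0.2921 0.085 ] 40.5
146 260 298 [0.5838 0.2862 0.085 ] 30.0
154 261 298 [0.5829 0.2801 0.085 ] 29.5
162 261 298 [0.5816 0.274  0.085 ] 29.7
170 258 300 [0.5799 0.2679 0.085 ] 33.9
178 244 314 [0.5785 0.2616 0.085 ] 56.5
186 247 310 [0.5768 0.2552 0.085 ] 51.3
194 251 308 [0.5762 0.2485 0.085 ] 46.9
202 251 308 [0.5748 0.2419 0.085 ] 47.3
210 251 307 [0.573  0.2352 0.085 ] 46.9
218 251 307 [0.5715 0.2283 0.085 ] 47.3
226 253 305 [0.57   0.2213 0.085 ] 44.4
234 268 290 [0.5685 0.2142 0.085 ] 19.4
242 271 288 [0.5674 0.2069 0.085 ] 15.3
250 271 288 [0.5658 0.1995 0.085 ] 15.5
258 271 288 [0.5642 0.192  0.085 ] 15.6
266 271 288 [0.5626 0.1843 0.085 ] 15.8
274 271 288 [0.561  0.1765 0.085 ] 15.9
282 271 288 [0.5593 0.1686 0.085 ] 16.1
290 260 298 [0.5571 0.1606 0.085 ] 35.1
298 253 306 [0.5558 0.1523 0.085 ] 49.1
306 253 306 [0.5541 0.1439 0.085 ] 49.6
314 253 306 [0.5522 0.1353 0.085 ] 50.1
322 254 305 [0.5504 0.1265 0.085 ] 48.7
330 254 305 [0.5485 0.1176 0.085 ] 49.2
338 254 305 [0.5466 0.1085 0.085 ] 49.7
346 254 305 [0.5446 0.0993 0.085 ] 50.2
354 279 279 [0.5421 0.0899 0.085 ] 1.0
362 279 279 [0.5401 0.0803 0.085 ] 1.0
370 279 279 [0.538  0.0704 0.085 ] 1.0
378 225 335 [0.5369 0.0601 0.085 ] 111.6
386 211 303 [0.5118 0.0547 0.085 ] 94.5
394 119 442 [0.533  0.0392 0.085 ] 332.9
[np.int64(30), np.int64(29), np.int64(30), np.int64(31), np.int64(43), np.int64(55), np.int64(56), np.int64(56), np.int64(55), np.int64(56)] [np.int64(45), np.int64(45), np.int64(43), np.int64(41), np.int64(34), np.int64(26), np.int64(17), np.int64(15)] [np.int64(14), np.int64(14), np.int64(15), np.int64(28), np.int64(30), np.int64(30), np.int64(30), np.int64(31), np.int64(44), np.int64(44), np.int64(44), np.int64(45)]
```

Both wrist heights agree on plane z = 0.085, with the widths correct. Descend and pinch the collar.

>>> move_arm(
  moves=[
    [0,1,-40,0.003],
    [0,1,-80,0.003],
    [0,1,-110,0.003],
    [0,1,-121,0.003],
    [0,1,-121,0.003],
  ],
)

```text
clock: 5.22
position: [0.5741, 0.2388, 0.0799]
tool_rot: [3.141, -0.0, 1.365]
force: [0.5, 0.1, 0.9]
grip_width: 0.0855
finger_force: 0.0
```

>>> move_arm(
  moves=[
    [0,0,0,0],
    [0,0,0,0],
    [0,0,0,0],
    [0,0,0,0],
    [0,0,0,0],
    [0,0,0,0],
  ],
  gripper=0.4,
  newtons=90,
)

```text
clock: 5.98
position: [0.5742, 0.2396, 0.0806]
tool_rot: [3.14, -0.001, 1.366]
force: [-3.7, -0.8, 12.5]
grip_width: 0.0466
finger_force: 90.9
```

>>> move_arm(
  moves=[
    [0.8,3.5,0,0],
    [1.5,7,0,0],
    [2.2,10.5,0,0],
    [2.8,13.4,0,0],
    [2.8,13.4,0,0],
    [2.8,13.4,0,0],
  ],
)

```text
clock: 6.72
position: [0.5766, 0.2509, 0.0805]
tool_rot: [3.141, 0.002, 1.365]
force: [-7.1, -12.2, 17.5]
grip_width: 0.0467
finger_force: 91.8
```

>>> move_arm(
  moves=[
    [0.4,2,0,0],
    [0.4,2,0,0],
    [0.4,2,0,0],
    [0.4,2,0,0],
    [0.4,2,0,0],
    [0.4,2,0,0],
    [0.4,2,0,0],
    [0.4,2,0,0],
  ],
)

```text
clock: 7.72
position: [0.577, 0.2528, 0.0806]
tool_rot: [3.141, 0.002, 1.364]
force: [-7.8, -11.4, 17.4]
grip_width: 0.0471
finger_force: 91.8
```

```bash
cat > bit.py <<'E'
from h import *
st=monitor.observe(); a=np.r_[st["position"],st["tool_rot"]]; print(st["clock"],a.round(4))
W=cam("wrist",st)
im=grab_frame("wrist"); 
import sys
np.save(sys.argv[1]+".npy",a); cv2.imwrite(f"pics/{sys.argv[1]}.png",im)
m=(im[:,:,2].astype(int)-im[:,:,0])<20
z=float(sys.argv[2])
for r in range(int(sys.argv[3]),int(sys.argv[4]),int(sys.argv[5])):
    l=q=280
    while l>1 and m[r,l-1]:l-=1
    while q<558 and m[r,q+1]:q+=1
    A,B=onz(W,l,r,z),onz(W,q+1,r,z);print(r,l,q,((A+B)/2).round(4),round(1e3*np.linalg.norm(A-B),1))
E
python3 bit.py w3 .085 150 400 10
```

```text
7.725 [5.7700e-01 2.5280e-01 8.0600e-02 3.1415e+00 1.7000e-03 1.3645e+00]
150 217 343 [0.5899 0.3161 0.085 ] 49.8
160 219 345 [0.5899 0.3121 0.085 ] 50.4
170 216 343 [0.5881 0.3084 0.085 ] 51.3
180 221 344 [0.5884 0.3041 0.085 ] 50.2
190 220 341 [0.5868 0.3001 0.085 ] 49.9
200 229 331 [0.5857 0.296  0.085 ] 42.6
210 230 330 [0.5848 0.2917 0.085 ] 42.2
220 233 327 [0.5839 0.2873 0.085 ] 40.1
230 228 331 [0.5828 0.2829 0.085 ] 44.4
240 217 343 [0.5821 0.2783 0.085 ] 54.9
250 214 346 [0.5811 0.2736 0.085 ] 58.1
260 215 345 [0.5801 0.2688 0.085 ] 57.9
270 207 354 [0.5793 0.2638 0.085 ] 66.2
280 199 361 [0.578  0.2589 0.085 ] 73.7
290 221 366 [0.583  0.2525 0.085 ] 66.8
300 215 346 [0.5761 0.2484 0.085 ] 61.2
310 178 383 [0.575 0.243 0.085] 96.6
320 119 440 [0.5734 0.2376 0.085 ] 152.9
330 231 328 [0.5722 0.232  0.085 ] 47.1
340 236 324 [0.5712 0.2261 0.085 ] 43.3
350 246 314 [0.57   0.2202 0.085 ] 34.0
360 253 307 [0.5687 0.2141 0.085 ] 27.5
370 264 295 [0.5672 0.2078 0.085 ] 16.2
380 177 383 [0.5661 0.2014 0.085 ] 106.1
390 177 383 [0.5647 0.1948 0.085 ] 107.5
```

>>> move_arm(
  moves=[
    [-0.8,-4,0,0],
    [-1.6,-8,0,0],
    [-2.4,-12,0,0],
    [-3.2,-15.4,0,0],
    [-3.2,-15.4,0,0],
    [-3.2,-15.4,0,0],
  ],
)

```text
clock: 8.52
position: [0.5742, 0.2396, 0.0806]
tool_rot: [3.141, -0.001, 1.366]
force: [-3.8, 0.2, 12.8]
grip_width: 0.0468
finger_force: 92.1
```

>>> move_arm(
  moves=[
    [0,0,0,0],
    [0,0,0,0],
    [0,0,0,0],
    [0,0,50,0],
    [0,-20,100,0],
    [-5,-50,125,0],
    [-5,-50,125,0],
    [-5,-50,125,0],
  ],
  gripper=1.0,
)

```text
clock: 9.52
position: [0.5685, 0.19, 0.2039]
tool_rot: [-3.141, -0.0, 1.366]
force: [0.9, -0.0, -0.8]
grip_width: 0.0856
finger_force: 0.0
```

```bash
python3 bit.py w4 .085 96 400 8
```

```text
9.525 [ 5.6850e-01  1.9000e-01  2.0390e-01 -3.1410e+00 -2.0000e-04  1.3661e+00]
96 254 294 [0.5814 0.2757 0.085 ] 30.4
104 255 294 [0.5806 0.2701 0.085 ] 29.9
112 253 295 [0.5791 0.2646 0.085 ] 32.4
120 237 311 [0.5779 0.2589 0.085 ] 57.0
128 244 305 [0.577  0.2531 0.085 ] 47.5
136 244 304 [0.5754 0.2473 0.085 ] 47.1
144 245 304 [0.5745 0.2412 0.085 ] 46.7
152 245 304 [0.5732 0.2352 0.085 ] 47.1
160 245 304 [0.5719 0.229  0.085 ] 47.4
168 247 301 [0.5702 0.2228 0.085 ] 43.8
176 265 283 [0.5689 0.2165 0.085 ] 15.3
184 265 283 [0.5675 0.21   0.085 ] 15.4
192 265 283 [0.5661 0.2034 0.085 ] 15.5
200 266 283 [0.5651 0.1966 0.085 ] 14.8
208 266 283 [0.5636 0.1898 0.085 ] 15.0
216 266 283 [0.5622 0.1829 0.085 ] 15.1
224 266 283 [0.5607 0.1759 0.085 ] 15.2
232 266 283 [0.5591 0.1687 0.085 ] 15.4
240 266 283 [0.5576 0.1614 0.085 ] 15.5
248 266 283 [0.556  0.1539 0.085 ] 15.6
256 266 283 [0.5544 0.1464 0.085 ] 15.8
264 249 300 [0.5528 0.1387 0.085 ] 46.0
272 248 301 [0.5511 0.1308 0.085 ] 48.2
280 249 301 [0.5499 0.1227 0.085 ] 47.8
288 249 300 [0.5477 0.1147 0.085 ] 47.3
296 249 300 [0.546  0.1064 0.085 ] 47.8
304 250 300 [0.5446 0.0978 0.085 ] 47.3
312 250 300 [0.5428 0.0892 0.085 ] 47.7
320 280 280 [0.5456 0.0794 0.085 ] 0.9
328 280 280 [0.5437 0.0705 0.085 ] 1.0
336 280 280 [0.5418 0.0613 0.085 ] 1.0
344 280 280 [0.5399 0.052  0.085 ] 1.0
352 280 280 [0.5379 0.0424 0.085 ] 1.0
360 280 280 [0.5359 0.0327 0.085 ] 1.0
368 280 280 [0.5339 0.0228 0.085 ] 1.0
376 280 280 [0.5318 0.0126 0.085 ] 1.0
384 214 346 [0.5297 0.0023 0.085 ] 136.4
392 1 558 [ 0.5267 -0.0081  0.085 ] 578.4
```

The bit is ejected (blade edge well forward of its start, width shrunk by the droop) and the collar is back at rest. Descend onto the stem.

>>> move_arm(
  moves=[
    [-5,-15,-20,-0.002],
    [-10,-24,-60,-0.002],
    [-10,-24,-100,-0.002],
    [-10,-24,-122,-0.002],
    [-10,-24,-128,-0.002],
    [-10,-24,-128,-0.002],
  ],
)

```text
clock: 10.32
position: [0.5587, 0.1656, 0.0761]
tool_rot: [-3.141, 0.0, 1.364]
force: [0.2, 0.0, 0.7]
grip_width: 0.0851
finger_force: 0.0
```

>>> move_arm(
  moves=[
    [0,0,0,0],
    [0,0,0,0],
    [0,0,0,0],
    [0,0,0,0],
    [0,0,0,0],
    [0,0,0,0],
    [0,0,0,0],
    [0,0,0,0],
  ],
  gripper=0.05,
  newtons=25,
)

```text
clock: 11.32
position: [0.5588, 0.1654, 0.0763]
tool_rot: [3.141, -0.0, 1.364]
force: [0.2, 0.8, 2.9]
grip_width: 0.0154
finger_force: 31.9
```

Gripped. Raise by 4 mm to level the bit against the bore.

>>> move_arm(
  moves=[
    [0,0,1.5,0],
    [0,0,3,0],
    [0,0,4,0],
    [0,0,4,0],
  ],
)

```text
clock: 11.82
position: [0.5585, 0.1653, 0.0802]
tool_rot: [-3.141, 0.0, 1.364]
force: [-0.6, -0.8, -5.4]
grip_width: 0.0157
finger_force: 30.7
```

Run:
```python
from h import *
a=grab_frame("scene"); cv2.imwrite("pics/s2.png",a)
cv2.imwrite("pics/s2b.png",cv2.resize(a[150:240,270:450],(800,400),interpolation=cv2.INTER_CUBIC))
```

```text
(no output)
```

View pics/s2b.png

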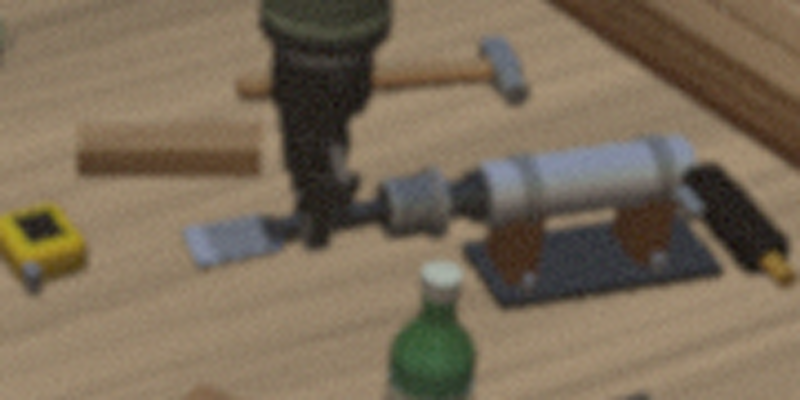

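The scene shows the blade edge mid at crop (197,248), shoulder (270,232), collar (417,203). I check the level by triangulating this against the axis's vertical plane.

Run:
```python
from h import *
S=cam("scene"); s=800/180
u=np.array([-.2053,-.9787]); mo=np.array([.5694,.2177]); n=np.array([u[1],-u[0]])
for nm,p in [("edge",(197,248)),("edgeA",(187,232)),("edgeB",(206,266)),("shoulder",(272,232)),("collar",(417,203)),("barrel",(685,155))]:
    o,d=ray(S,270+p[0]/s,150+p[1]/s)
    k=np.dot(mo-o[:2],n)/np.dot(d[:2],n); X=o+k*d; print(nm,X.round(4),"along from mouth",round(np.dot(X[:2]-mo,u),4))
```

```text
edge [0.5395 0.0751 0.0729] along from mouth 0.1457
edgeA [0.5378 0.067  0.0892] along from mouth 0.154
edgeB [0.541  0.0825 0.0546] along from mouth 0.1381
shoulder [0.5517 0.1334 0.0775] along from mouth 0.0862
collar [0.5757 0.2477 0.0848] along from mouth -0.0306
barrel [0.6214 0.4655 0.0931] along from mouth -0.2532
```

>>> move_arm(
  moves=[
    [0,0,1,0],
    [0,0,1.5,0],
    [0,0,1.5,0],
  ],
)

```text
clock: 12.25
position: [0.5586, 0.1654, 0.0818]
tool_rot: [-3.141, 0.0, 1.364]
force: [0.2, -0.7, -6.5]
grip_width: 0.0155
finger_force: 30.5
```

>>> move_arm(
  moves=[
    [0,0,0,0],
    [0,0,0,0],
    [-2.1,-10,0,0],
    [-5.2,-25,0,0],
    [-9.2,-44,0,0],
    [-13.4,-64,0,0],
    [-18.4,-88,0,0],
    [-22,-105,0,0],
    [-22,-105,15,0],
    [-22,-105,30,0],
    [-22,-105,30,0],
  ],
  newtons=60,
)

```text
clock: 13.62
position: [0.5376, 0.0614, 0.1133]
tool_rot: [3.139, -0.001, 1.365]
force: [0.2, -0.3, -2.4]
grip_width: 0.0149
finger_force: 64.3
```

Run:
```python
from h import *
st=monitor.observe(); print(st["clock"],st["position"],st["tool_rot"],st["force"],st["grip_width"],st["qpos"])
a=grab_frame("scene"); cv2.imwrite("pics/s3.png",a); b=grab_frame("top"); cv2.imwrite("pics/t3.png",b)
p=st["position"]; out=[]
for n,im in(("scene",a),("top",b)):
    u,v=map(int,proj(cam(n),p)); print(n,u,v)
    out.append(cv2.resize(im[v-50:v+50,u-65:u+65],(780//2,300),interpolation=cv2.INTER_CUBIC))
cv2.imwrite("pics/st3.png",np.hstack(out))
```

```text
13.625 [0.53757371 0.06140583 0.11330659] [ 3.13934747e+00 -1.43207664e-03  1.36494806e+00] [ 0.18512292 -0.31682969 -2.36297388] 0.01492645123550187 [-0.45572412  0.60084842  0.32275741  1.94497277 -0.30570214  0.64016481
 -0.14497267]
scene 310 196
top 241 197
```

View pics/st3.png

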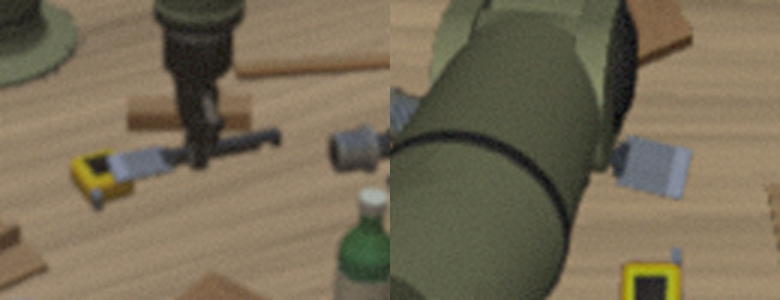

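The crop shows the bit free, held in the gripper; scene edge mid at (113,171), tail (279,137); top edge mid at (297,172) of the right half.

Run:
```python
from h import *
S,T=cam("scene"),cam("top"); p=np.array([.5376,.0614])
a=(113/3+245,171/3+146); b=(297.5/3+176,172.5/3+147)
X,e=tri(S,a,T,b); print("edge",X.round(4),round(e,4))
u=np.array([-.2053,-.9787]); n=np.array([u[1],-u[0]])
print("along grip->edge",np.dot(X[:2]-p,u),"lat",np.dot(X[:2]-p,n))
for nm,q in(("tail",(279,137)),("edge",(113,171)),("shoulder",(168,158))):
    o,d=ray(S,q[0]/3+245,q[1]/3+146); k=np.dot(p-o[:2],n)/np.dot(d[:2],n); Y=o+k*d; print(nm,Y.round(4),np.dot(Y[:2]-p,u))
for z in (.118,.113,.108): print(z,onz(T,*b,z).round(4))
```

```text
edge [ 0.5199 -0.0347  0.1058] 0.0022
along grip->edge 0.09771347351810132 lat -0.0024278430861688245
tail [0.5571 0.1545 0.1176] -0.09511776476768083
edge [ 0.5179 -0.0326  0.1041] 0.09606941079534746
shoulder [0.5308 0.0288 0.1108] 0.03335692517486886
0.118 [ 0.5172 -0.0359  0.118 ]
0.113 [ 0.5182 -0.0359  0.113 ]
0.108 [ 0.5191 -0.0358  0.108 ]
```

>>> move_arm(
  moves=[
    [-10,-25,0,0.06],
    [-22,-60,0,0.15],
    [-36,-95,0,0.25],
    [-50,-130,0,0.35],
    [-62,-165,0,0.4],
    [-68.4,-181.4,-10,0.4],
    [-68.4,-181.4,-30,0.4],
    [-68.4,-181.4,-50,0.4],
    [-68.4,-181.4,-57,0.4],
    [-68.4,-181.4,-57,0.4],
    [-68.4,-181.4,-57,0.4],
  ],
)

```text
clock: 15.1
position: [0.4686, -0.1209, 0.0553]
tool_rot: [3.141, 0.0, 1.764]
force: [-0.2, 0.2, -1.8]
grip_width: 0.0146
finger_force: 64.2
```

Run:
```python
from h import *
st=monitor.observe(); print(st["clock"],st["position"],st["tool_rot"],st["force"],st["grip_width"],st["qpos"])
a=grab_frame("scene"); cv2.imwrite("pics/s4.png",a); b=grab_frame("top"); cv2.imwrite("pics/t4.png",b)
out=[]
for n,im in(("scene",a),("top",b)):
    u,v=map(int,proj(cam(n),[.48,-.19,.05])); print(n,u,v)
    out.append(cv2.resize(im[v-60:v+60,u-65:u+65],(390,360),interpolation=cv2.INTER_CUBIC))
cv2.imwrite("pics/st4.png",np.hstack(out))
```

```text
15.1 [ 0.46859463 -0.12093482  0.05530441] [3.14100572e+00 2.35718741e-04 1.76396626e+00] [-0.15730585  0.15868472 -1.82381904] 0.014603104247867987 [ 0.02076098  0.62623567  0.14523177  2.10478829 -0.20802661  0.42305229
  0.52198016]
scene 235 222
top 326 221
```

View pics/st4.png

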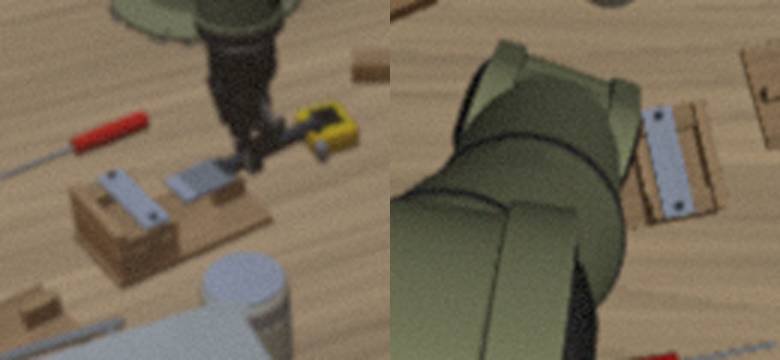

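The scene crop shows the blade lined up before the slot: blade edge corners about (168,180),(190,200), bar corners (102,175),(122,168),(172,215),(150,227). I check these against the guard model.

Run:
```python
from h import *
S,T=cam("scene"),cam("top")
g=np.array([.1936,-.9811]);n=np.array([.9811,.1936])
O=.4371*n+.3355*g
def pr(c,xy,z,off): 
    u,v=proj(c,[*xy,z]); return np.round((np.array([u,v])-off)*3,1)
so=np.array([235-65,222-60]); to=np.array([326-65,221-60])
for x,y in((8,54),(8,-54),(38,54),(38,-54)): print("bar",x,y,"scene",pr(S,O+x/1e3*g+y/1e3*n,.071,so),"top",pr(T,O+x/1e3*g+y/1e3*n,.071,to)+[390,0])
t=np.array([.4686,-.1209])
for z in(.060,.056,.053):
  for y in(25,-25): print("edge",z,y,pr(S,t+.097*g+y/1e3*n,z,so))
# lateral of measured edge & bar in scene
for nm,p,z in(("edgeA",(168,180),.055),("edgeB",(190,200),.055),("bar",(102,175),.071),("bar",(122,168),.071),("bar",(172,215),.071),("bar",(150,227),.071)):
    X=onz(S,*(np.array(p)/3+so),z)[:2]; print(nm,X.round(4),"x",((X-O)@g*1e3).round(1),"lat",((X-O)@n*1e3).round(1))
for p in((643,111),(674,105),(692,213),(664,220)):
    X=onz(T,*((np.array(p)-[390,0])/3+to),.071)[:2]; print("topbar x",((X-O)@g*1e3).round(1),"lat",((X-O)@n*1e3).round(1))
print("tcp x lat",(t-O)@g*1e3,(t-O)@n*1e3)
```

```text
bar 8 54 scene [170.3 213.6] top [640.  110.5]
bar 8 -54 scene [120.9 165. ] top [663.8 216.7]
bar 38 54 scene [145.5 224.4] top [669.4 105.1]
bar 38 -54 scene [ 96.8 174.8] top [693.8 211.1]
edge 0.06 25 [187. 195.]
edge 0.06 -25 [163.8 172.9]
edge 0.056 25 [187.3 197.9]
edge 0.056 -25 [164.2 175.8]
edge 0.053 25 [187.5 200.1]
edge 0.053 -25 [164.4 178. ]
edgeA [ 0.4708 -0.2192] x -29.3 lat -17.7
edgeB [ 0.5155 -0.2095] x -30.2 lat 28.1
bar [ 0.4509 -0.2872] x 33.6 lat -50.3
bar [ 0.4483 -0.2635] x 9.8 lat -48.3
bar [ 0.5514 -0.2411] x 7.8 lat 57.2
bar [ 0.5603 -0.2685] x 36.4 lat 60.7
topbar x 10.8 lat 53.0
topbar x 42.5 lat 53.3
topbar x 35.9 lat -55.5
topbar x 7.5 lat -57.1
tcp x lat -126.17685603499999 -0.7794641069999233
```

Alignment is good. Slide in 80 mm, then creep to the stop.

>>> move_arm(
  moves=[
    [3,-10,1,0.001],
    [5.5,-24,1,0.001],
    [8.5,-39,1,0.001],
    [11.4,-54,1,0.001],
    [14.3,-68.7,1,0.001],
    [16.3,-78.5,1,0.001],
    [16.3,-78.5,1,0.001],
  ],
)

```text
clock: 16.08
position: [0.4845, -0.2002, 0.0557]
tool_rot: [-3.142, 0.0, 1.764]
force: [-0.2, 0.2, -2.1]
grip_width: 0.0149
finger_force: 64.2
```

>>> move_arm(
  moves=[
    [0,0,-2,0],
    [0,0,-4,0],
    [0,0,-6,0],
    [0,0,-8,0],
    [0,0,-8,0],
    [0,0,-8,0],
  ],
  newtons=25,
)

```text
clock: 16.82
position: [0.4847, -0.1994, 0.0479]
tool_rot: [3.141, 0.0, 1.765]
force: [0.2, 3.5, 3.2]
grip_width: 0.0143
finger_force: 65.1
```

>>> move_arm(
  moves=[
    [0,0,0,0],
    [0,0,-1,0],
    [0,0,-2,0],
    [0,0,-3,0],
    [0,0,-3,0],
  ],
  gripper=0.08,
  newtons=22,
)

```text
clock: 17.45
position: [0.4847, -0.1995, 0.046]
tool_rot: [3.141, -0.0, 1.765]
force: [-7.9, 8.0, 38.4]
grip_width: 0.0147
finger_force: 70.2
```

>>> move_arm(
  moves=[
    [0,0,1.5,0],
    [0,0,2,0],
    [0,0,2,0],
  ],
)

```text
clock: 17.82
position: [0.4846, -0.1997, 0.0466]
tool_rot: [-3.141, 0.0, 1.765]
force: [0.9, -1.3, 0.3]
grip_width: 0.015
finger_force: 65.0
```

Run:
```python
from h import *
a=grab_frame("scene"); cv2.imwrite("pics/s5.png",a)
so=np.array([235-65,222-60]); cv2.imwrite("pics/s5b.png",cv2.resize(a[190:250,185:275],(800,533),interpolation=cv2.INTER_CUBIC))
```

```text
(no output)
```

View pics/s5b.png

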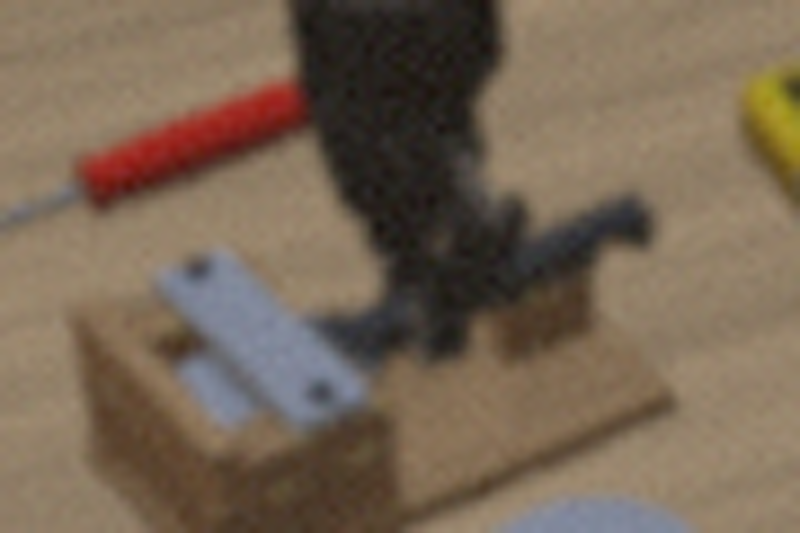

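The blade is under the bar with its edge short of the back stop, and the stem appears to lie on the rib. Creep forward to the stop.

>>> move_arm(
  moves=[
    [0.6,-3,0,0],
    [1,-5,0,0],
    [1.3,-6.5,0,0],
    [1.3,-6.5,0,0],
  ],
)

```text
clock: 18.38
position: [0.4859, -0.2063, 0.0468]
tool_rot: [3.142, 0.0, 1.764]
force: [0.3, -1.1, 1.1]
grip_width: 0.015
finger_force: 64.9
```

>>> move_arm(
  moves=[
    [0.2,-1,0,0],
    [0.4,-2,0,0],
    [0.4,-2,0,0],
  ],
)

```text
clock: 18.75
position: [0.4862, -0.2075, 0.0467]
tool_rot: [-3.141, -0.001, 1.765]
force: [-1.2, 4.9, 0.3]
grip_width: 0.0147
finger_force: 65.0
```

>>> move_arm(
  moves=[
    [0.2,-1,0,0],
    [0.3,-1.5,0,0],
    [0.3,-1.5,0,0],
  ],
)

```text
clock: 19.12
position: [0.4861, -0.2076, 0.0465]
tool_rot: [-3.14, -0.003, 1.766]
force: [-2.4, 13.7, 2.3]
grip_width: 0.0148
finger_force: 65.3
```

Firm against the stop (position held, 14 N). Relax, open and rise.

>>> move_arm(
  moves=[
    [-0.2,1,0,0],
    [-0.2,1,0,0],
  ],
)

```text
clock: 19.38
position: [0.4862, -0.2075, 0.0466]
tool_rot: [-3.141, -0.001, 1.766]
force: [-1.3, 7.7, 0.9]
grip_width: 0.0147
finger_force: 65.1
```

>>> move_arm(
  moves=[
    [0,0,0,0],
    [0,0,0,0],
    [0,0,0,0],
    [0,0,0,0],
    [0,0,30,0],
    [0,0,80,0],
    [0,0,130,0],
    [12,35,190,0],
    [12,35,230,0],
    [12,35,230,0],
    [12,35,230,0],
  ],
  gripper=0.6,
)

```text
clock: 20.75
position: [0.4981, -0.1735, 0.2764]
tool_rot: [-3.141, -0.0, 1.765]
force: [-0.7, 0.8, -0.2]
grip_width: 0.0513
finger_force: 0.0
```

Run:
```python
from h import *
st=monitor.observe(); print(st["clock"],st["position"],st["tool_rot"],st["force"]); np.save("f.npy",np.r_[st["position"],st["tool_rot"]])
w=grab_frame("wrist"); a=grab_frame("scene"); cv2.imwrite("pics/f.png",w); cv2.imwrite("pics/fs.png",a)
A=cam("wrist",st); u,v=map(int,proj(A,[.49,-.2,.0475])); print(u,v)
v0=min(max(v-100,0),220);u0=u-65
print(u0,v0)
x=cv2.resize(w[v0:v0+200,u0:u0+130],(390,600),interpolation=cv2.INTER_CUBIC)
y=cv2.resize(a[185:255,185:275],(400,311),interpolation=cv2.INTER_CUBIC)
y=cv2.copyMakeBorder(y,0,289,0,0,cv2.BORDER_CONSTANT)
cv2.imwrite("pics/ff.png",np.hstack([x,y]))
```

```text
20.75 [ 0.49805861 -0.17349     0.27638656] [-3.14120866e+00 -1.40275729e-04  1.76470942e+00] [-0.6963249   0.78945048 -0.17843591]
269 197
204 97
```

View pics/ff.png

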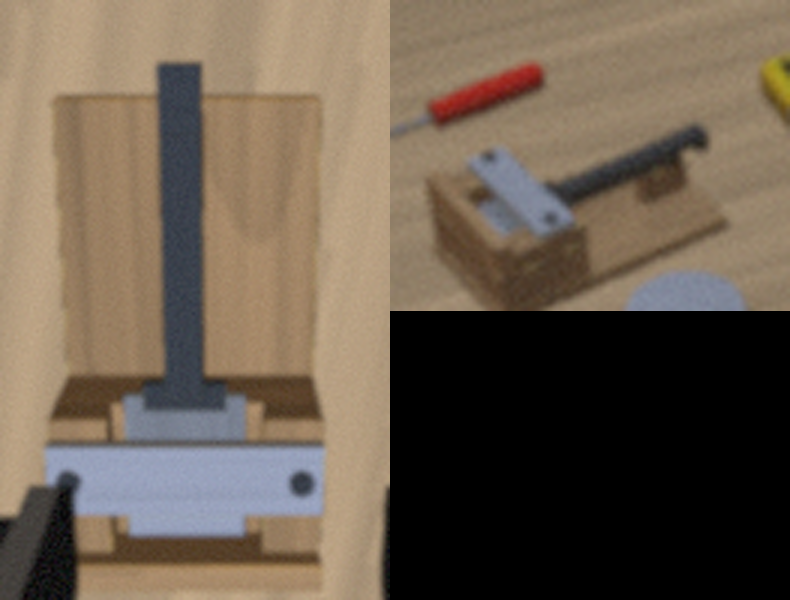

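The bit lies straight on the rib with its blade under the bar; the dark strip (left part, rows 537–560) should be the stop's front face. I check that numerically.

Run:
```python
from h import *
A=wcam("f.npy"); px=lambda p:(204+p[0]/3,97+p[1]/3)
g=np.array([.1936,-.9811]);n=np.array([.9811,.1936]);O=.4371*n+.3355*g
def q(nm,p,z):
    X=onz(A,*px(p),z)[:2]-O; print(nm,"x",round(X@g*1e3,1),"lat",round(X@n*1e3,1))
q("bar near",(186,445),.071);q("bar far",(186,515),.071)
q("blade edge",(187,537),.0475);q("stop face top",(187,560),.073);q("stop base if row537",(187,537),.045)
q("tail top",(180,63),.0555);q("shoulder",(186,396),.05)
q("barL",(46,480),.071);q("barR",(324,480),.071)
w=cv2.imread("pics/f.png"); print(w[268:288,266].tolist())
```

```text
bar near x 7.4 lat 1.0
bar far x 38.2 lat 0.6
blade edge x 62.2 lat -0.3
stop face top x 57.6 lat 0.8
stop base if row537 x 63.7 lat -0.5
tail top x -135.1 lat 0.2
shoulder x -4.5 lat 0.3
barL x 22.6 lat -54.5
barR x 22.5 lat 55.3
[[187, 163, 152], [180, 161, 149], [190, 168, 156], [184, 159, 151], [187, 160, 153], [185, 160, 149], [170, 149, 140], [132, 118, 116], [79, 82, 99], [42, 63, 85], [40, 62, 84], [34, 60, 83], [43, 64, 86], [34, 59, 84], [45, 67, 89], [39, 62, 87], [49, 81, 106], [76, 110, 141], [96, 133, 166], [99, 135, 168]]
```

Edge at the stop, tail at x = -135 mm, lateral offset under 1 mm, all as expected. Hand in.

```bash
python3 -c "
from workcell import bot; print(bot.job_done())"
```

```text
the job is handed in; nothing more can be done
None
```

The job is handed in: I freed the bit with the collar, drew it out and slid its blade flat under the bar up to the back stop of the left guard. The stem lies straight on its rest, the collar is forward again, the gripper is clear, and the clock stood at about 21 s of the 58 s allowed.

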